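Set lamp house and lens on the optical bench

ROBOT

A 6-joint arm with a two-finger parallel gripper is mounted at the origin on the work surface. World frame = base frame: x ahead of the robot, y to its left, z up, the work surface at z = 0. Lengths are in m, angles in rad, forces in N, time in s.
With the tool pointing down it reaches from about 0.4 to 0.825 m from the base axis. Payload 7 kg.
Tool frame: the origin (TCP) lies at the very end of the fingers, on their centre line; the grasp point (between the pads) lies 19 mm behind it; z points along the fingers, x is the direction in which the jaws open and shut, and the axes are right-handed (so a half turn about z gives the same grasp; the last joint's range is limited). The gripper opens to 88 mm and grips with 3 to 60 N. Pads are 19 mm wide; open, the fingers measure 130 mm over their backs; the gripper's body (78 mm by 193 mm) begins 47 mm behind the grasp point.
Start: joints at [1.53, 0.359, 0.012, 0, -1.224, -0.288], TCP at [0.218, 0.639, 0.227] pointing down, gripper open.
Joint ranges: [-3.07, 3.07], [-1.43, 2.12], [-1.02, 1.25], [-3.03, 1.67], [-3.05, -0], [-3.03, 3.03]. Speed limits (rad/s): [2.39, 2.39, 3.01, 3.14, 3.14, 3.14].

INTERFACE

Orientations are given as [roll, pitch, yaw] about the fixed x, y, z axes, in that order (R = Rz(yaw) Ry(pitch) Rx(roll)).
In Python, from station import telemetry, grab_frame, arm, regions_of, pinpoint gives the robot as it stands. The module is installed in compiled form; this text tells all that it offers.
- The arm moves only by the shell command python3 -m inch 'ROWS' [FORCE]. ROWS is text: rows parted by semicolons, each of 7 numbers parted by spaces: the opening, from 0 (shut) to 1 (fully open), then the shift along the world's x, y, z in cm, then the turn, a rotation vector about the world's x, y, z in degrees. A call has 1 to 12 rows; each row is the pose to reach, as a shift and turn from the pose measured when the call began; what a row does not reach only later rows make up. A row lasts 1/8 s, in which the tool goes at most 62.5 mm and 10.7 degrees, less where a joint would pass 70% of its speed; a pose out of reach is approached as far as the arm can. A call with a gripper value outside its range is refused whole. The fingers move at their own pace and stop on an object; FORCE is the grip in N (left out, the last holds). Time passes only in rows, so rows that repeat a pose let the fingers close. It gives the time, the measured TCP pose, the force and the opening at its end, in the units of the state.
- telemetry.get_state(): the state, without advancing time (a new reading comes with each control period).
- grab_frame(name): name is "side" or "top" or "wrist"; returns a dict with "pixels" (420x560x3 uint8, red, green, blue), "fx", "fy", "cx", "cy" (pixels), "R" (3x3) and "t" (3): a world point X has camera coordinates R X + t. Camera axes: x right, y down, z forward; pixel columns grow to the right and rows downward; lengths in m; the calibration is good to about 2 mm. A picture is of the moment at which its call begins. There is no depth.
- arm.job_done(): hands the job in, once; it reports no verdict.
Trained networks look in the newest picture that a camera, given by its name, has taken for a name from the list of things; names that differ only in an ending like _2 or _b are one class to them, and where a whole thing is asked for, a point or a joint stands for the part that bears it (a point fixed in the world has none). Each returns a list of dicts, best first, with "p" (0 to 1); they miss things now and then, are a little off and sometimes report something else, mostly with a low value. They report only what shows in the picture. A call takes as long as a camera call. They do not tell look-alikes from the thing itself.
- regions_of(camera, name): "pixels" (420x560 bool, what is visible of it) and "bbox" ([left, top, right, bottom] in pixels, round what is visible of it).
- pinpoint(camera, name): "location" ([column, row] in pixels: a listed point, or the origin of a listed thing).
The state is a dict: "t": time; "q": joint angles; "qd": joint speeds; "joint_efforts": joint torques, N m; "eef_pos": TCP position; "ee_rot": TCP orientation; "force": force on the tool from outside, world axes, zero at the start; "moment": the same for the moment, N m; "width": finger opening in m.
Only numpy, scipy, OpenCV 4.12 (cv2) and the standard library are available. Lean on these libraries where they do the work, as an engineer would, in place of code of your own. Each camera call takes 0.05 s, during which the arm holds its last target. There are 200 camera calls.

TASK

Get the optical bench ready: push the grey lamp house along the table until it sits flush against both the long fence and the end plate at the end of the rail, and nudge the carriage with the round lens along the rail until its middle is level with the tip of the pointer that lies beside the rail. Only push them, gently and with the fingertips: neither may be gripped, lifted or tipped. Leave the carriage with the square screen and all the other things where they are, and finish with the hand clear of everything.

Things in the scene. Friction and masses are not known exactly. Their poses are not given: they have to be found in the camera images.
- bench: Fixed aluminium optical bench; origin on the table (z = 0) under the rail's centre line; local y runs along the rail, z up. Rail 40 mm wide (x -20 to 20 mm), 14 mm high, y -260 to 130 mm. At its +y end an end plate and a fence form a corner, open to -x (the robot's side) and +y: the lamp house's place.
- fence (a point): Middle of the foot of the fence's inner (-x) face: bench x = 35 mm, y = 211 mm. The fence is a straight fixed bar along bench y (122 to 300 mm), 12 mm thick, 25 mm high.
- end_plate (a point): Middle of the foot of the end plate's outer (+y) face: bench x = 0, y = 130 mm. The plate stands across the rail's end, 70 mm wide, 8 mm thick, 25 mm high.
- lamp_house: Loose grey metal box, 70 mm (x) by 120 mm (y) by 66 mm high, 0.4 to 0.8 kg; origin: centre of its underside. A black snout, 26 mm across, 50 mm up, juts 12 mm from its -y end and passes over the end plate. Starts on the table 35 to 70 mm from its place both in -x and in +y, turned up to 0.2 rad. Its +x side goes to the fence, its -y end to the end plate.
- lens_carriage: Loose aluminium saddle on the rail, 60 mm (x) by 50 mm (y, along the rail), 0.2 to 0.33 kg: deck 14 mm thick, skirts 10 mm down past the rail with 2 mm play. A round black lens ring, 40 mm across, 14 mm thick, stands on its middle, top 70 mm above the table; a thumbscrew juts 14 mm at -x. Origin: centre of the deck's underside, 14 mm above the table. Dry friction only: it stays where it is left.
- dock (a point): Point of the bench at x = 0, y = 190 mm, z = 0 in its frame: where the lamp house's origin is when it is flush against fence and end plate.
- screen_carriage: The same saddle with a square white screen, 48 by 40 mm, 6 mm thick, instead of the ring; same origin. It stands on the other side of the pointer from the lens carriage and must not be moved.
- pointer: Fixed steel wedge on the table on the far (+x) side of the rail, 20 mm wide, 12 mm high, 28 mm long; origin at table height 2 mm before its tip, which points to the rail (-x). Its axes are parallel to the bench's. The lens carriage starts 70 to 140 mm from it along the rail, on either side.
- eyepiece: Bystander: black eyepiece standing on end, 34 mm across, 50 mm high; origin under its centre.
- glass_block: Bystander: clear glass block, 22 by 70 by 18 mm; origin under its centre.
- spare_ring: Bystander: empty black lens ring lying flat, 44 mm across, 10 mm high; origin under its centre.
- thumbscrew: Bystander: steel thumbscrew standing on its head, 22 mm across, 28 mm high; origin under its centre.
- screwdriver: Bystander: screwdriver 140 mm long lying beyond the fence; origin under its middle.
- lens_jar: Bystander: small glass jar with white cap, 44 mm across, 50 mm high; origin under its centre.
There are look-alikes about, which are no part of the job. Leave any purple look-alike of the lens_carriage alone.

How it is judged:
By the outcome, as a careful person would: the job done as asked, in the order asked, and still so for the second after the job is handed in, with the robot touching nothing.
It also fails if it takes over 67 s, if anything falls off the work surface, if the arm or the gripper's body presses on something with over 40 N, if the wrist force passes 120 N, or if a joint passes its speed limit or range.

## Working session

There is one attempt and no reset: what is moved stays moved. The work goes in short steps, Python scripts to look and compute and a shell command to move; the robot and the scene stay as the last step left them, time stands still between calls to the robot, and variables do not carry over. Pictures are saved under pics/ and viewed, about 8 in all and at most 12, crops included, and the job is handed in when it is done.

```bash
mkdir -p pics; cat > h.py <<'E'
import numpy as np, cv2
from station import telemetry, grab_frame, arm, regions_of, pinpoint
def ray(f,px,z):
    d=np.array([(px[0]-f["cx"])/f["fx"],(px[1]-f["cy"])/f["fy"],1.]);R=np.array(f["R"]);c=-R.T@np.array(f["t"]);d=R.T@d
    return c+d*(z-c[2])/d[2]
def proj(f,X):
    c=np.array(f["R"])@np.array(X)+np.array(f["t"]);return [f["fx"]*c[0]/c[2]+f["cx"],f["fy"]*c[1]/c[2]+f["cy"]]
def save(f,n): cv2.imwrite("pics/"+n,np.array(f["pixels"])[:,:,::-1])
E
python3 - <<'E'
from h import *
np.set_printoptions(precision=4,suppress=True)
s=telemetry.get_state();print(s["t"],s["eef_pos"],s["ee_rot"],s["width"])
Z=dict(lens_carriage=.014,screen_carriage=.014)
ims=[]
for c in ["top","side"]:
    f=grab_frame(c);ims.append(np.array(f["pixels"]))
    R=np.array(f["R"]);print(c,"cam at",-R.T@np.array(f["t"]),f["fx"])
    for n in "bench fence end_plate lamp_house lens_carriage dock screen_carriage pointer eyepiece glass_block spare_ring thumbscrew screwdriver lens_jar".split():
        for d in pinpoint(c,n)[:3]:
            print(n,round(d["p"],2),np.round(d["location"],1),ray(f,d["location"],Z.get(n,0))[:2])
    save(f,c+"0.png")
E
```

```text
0.0 [0.2178 0.6384 0.2256] [-3.1415 -0.0016 -1.8996] 0.08739490653423582
top cam at [ 0.4031 -0.0116  0.8955] 437.9307969561773
bench 0.66 [277.2 198.7] [ 0.5897 -0.0045]
fence 0.88 [173.7 185.4] [0.6212 0.2132]
fence 0.75 [276.7 196.8] [ 0.5937 -0.0035]
fence 0.72 [293.5 144.3] [ 0.7077 -0.0406]
end_plate 0.6 [216.7 199.5] [0.5896 0.122 ]
lamp_house 0.95 [150.2 223.7] [0.5402 0.2597]
lens_carriage 0.96 [338.4 290.4] [ 0.4    -0.1236]
lens_carriage 0.93 [274.  193.4] [0.598  0.0018]
screen_carriage 0.83 [375.1 190.1] [ 0.6021 -0.2061]
screen_carriage 0.56 [203.3 148.5] [0.6966 0.1496]
pointer 0.51 [319.7 174.4] [ 0.6407 -0.0946]
eyepiece 0.7 [372.4 188.5] [ 0.6087 -0.2037]
eyepiece 0.48 [324.9 240.2] [ 0.5015 -0.1013]
glass_block 0.67 [361.5 143.8] [ 0.7066 -0.1854]
spare_ring 0.72 [291.5 143.7] [ 0.7091 -0.0364]
thumbscrew 0.45 [261.7 233.6] [0.5167 0.0282]
screwdriver 0.96 [204.9 148.9] [0.7004 0.1487]
screwdriver 0.37 [276.4 195.3] [ 0.5969 -0.0029]
lens_jar 0.21 [374.4 190.8] [ 0.6038 -0.2076]
side cam at [ 0.5221 -0.5496  0.6347] 504.6761754457964
bench 0.86 [293.2 213.9] [ 0.5938 -0.0011]
fence 0.72 [294.3 130.1] [0.621  0.2146]
end_plate 0.71 [280.3 161.3] [0.585  0.1287]
lamp_house 0.96 [249.5 121.5] [0.5353 0.2506]
lens_carriage 0.97 [168.9 285.3] [ 0.3969 -0.1311]
lens_carriage 0.94 [293.7 206.1] [0.595  0.0037]
screen_carriage 0.97 [318.3 318.2] [ 0.6047 -0.2059]
screen_carriage 0.63 [243.3 203.4] [0.5124 0.0184]
pointer 0.56 [329.9 257.5] [ 0.64   -0.0958]
pointer 0.56 [293.7 215. ] [ 0.5944 -0.0036]
pointer 0.43 [281.5 164.7] [0.5863 0.1195]
eyepiece 0.68 [246.9 266.1] [ 0.5113 -0.0989]
eyepiece 0.39 [295.6 131.6] [0.623  0.2098]
glass_block 0.76 [390.9 304.1] [ 0.7135 -0.1862]
spare_ring 0.93 [362.6 223.9] [ 0.7042 -0.0344]
thumbscrew 0.44 [244.1 205.9] [0.5132 0.0254]
screwdriver 0.75 [341.1 146.5] [0.7033 0.1573]
lens_jar 0.92 [243.2 346.5] [ 0.4992 -0.2304]
```

View pics/top0.png

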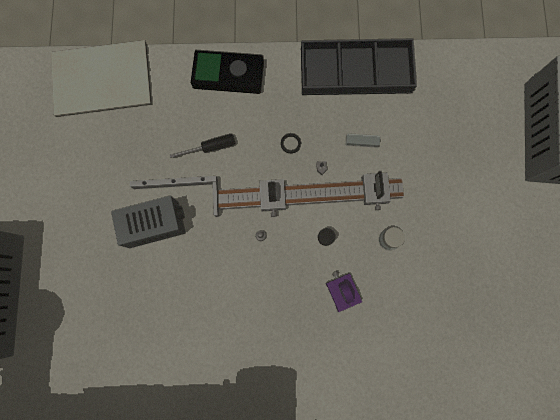

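View pics/side0.png

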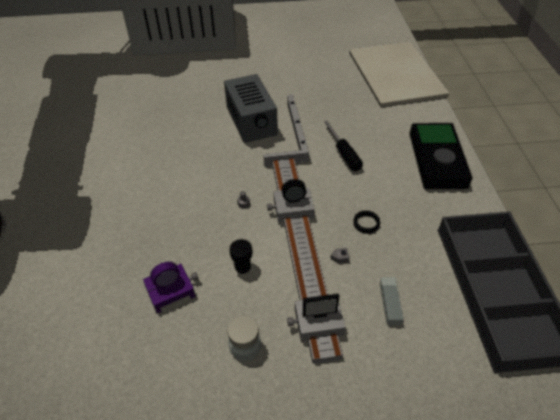

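The top view shows the grey lamp at (148,220), beside the fence bar (130–215,183). The white lens carriage is at (272,194), the screen at (377,188), the pointer at (321,167) and the purple look-alike at (343,292).

Candidates:
- **Lens carriage:** white one on the rail at top (272,194), or purple one off the rail at (343,292). I choose the white one.
- **Lamp house:** grey box at (148,220), or the big vented boxes at (10,290) and (545,120). I choose (148,220).

Next I'll move to a wrist view and check both close up.

```bash
python3 -m inch '1 6 -10 4 0 0 10; 1 12 -20 8 0 0 20; 1 20 -35 10 0 0 22; 1 23 -44 10 0 0 22; 1 23 -44 10 0 0 22; 1 23 -44 10 0 0 22; 1 23 -44 10 0 0 22; 1 23 -44 10 0 0 22;1 23 -44 10 0 0 22;1 23 -44 10 0 0 22'
python3 - <<'E'
from h import *
f=grab_frame("wrist");R=np.array(f["R"]);print(-R.T@np.array(f["t"]),R[2],f["fx"]);save(f,"w1.png")
g=grab_frame("top");p=np.array(g["pixels"])[130:260,100:420]
cv2.imwrite("pics/topc.png",cv2.resize(p,None,fx=2.5,fy=2.5,interpolation=cv2.INTER_CUBIC)[:,:,::-1])
E
```

```text
t: 2.75
eef_pos: [0.4481, 0.1983, 0.3267]
ee_rot: [-3.141, 0.001, -1.517]
force: [0.2, 0.3, -0.6]
width: 0.0879
[0.51989581 0.20131253 0.48602136] [-0.26817787 -0.01393312 -0.96326865] 301.2576042517517
```

View pics/w1.png

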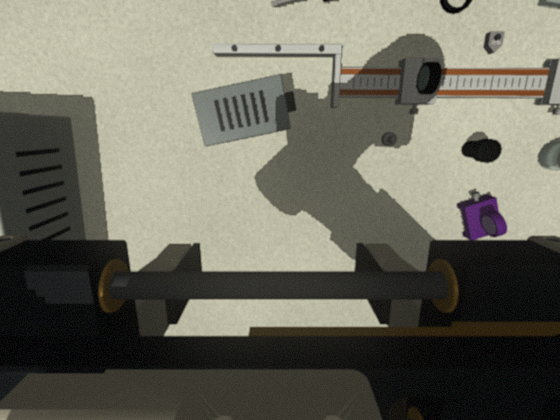

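The wrist view shows the lamp at (245,108), the fence from (215,48) to (340,48), the end plate at (337,75) and the white lens carriage at (422,77). The pointer is at (494,40). Next I'll fit the bench from the orange rail edges and the lamp from its masks.

```bash
cat > fit.py <<'E'
from h import *
from scipy.optimize import minimize
def rail(f):
    p=cv2.cvtColor(np.array(f["pixels"]),cv2.COLOR_RGB2HSV)
    m=((p[...,0]<16)&(p[...,1]>110)&(p[...,2]>50)).astype(np.uint8)
    ys,xs=np.nonzero(m);P=np.array([ray(f,(x,y),.014)[:2] for x,y in zip(xs,ys)])
    P=P[(abs(P[:,0]-.595)<.05)&(P[:,1]<.14)&(P[:,1]>-.30)]
    # symmetric pair of lines: iterate center line then split
    a=np.polyfit(P[:,1],P[:,0],1)
    for _ in range(8):
        r=P[:,0]-np.polyval(a,P[:,1]);s=np.sign(r)
        A=np.c_[P[:,1],np.ones(len(P)),s];a,b_=np.linalg.lstsq(A,P[:,0],rcond=None)[0][:2],0
        h=np.linalg.lstsq(A,P[:,0],rcond=None)[0][2]
    return len(P),-np.arctan(a[0]),a[1],h   # n, yaw, x at y=0, half gap
def box(v,dx,dy,dz,z0=0):
    c,s=np.cos(v[2]),np.sin(v[2]);o=[]
    for x in dx:
        for y in dy:
            for z in dz:o.append([v[0]+c*x-s*y,v[1]+s*x+c*y,z0+z])
    return o
def lampfit(views,v0):
    def cost(v):
        e=0
        for f,m in views:
            k=np.zeros(m.shape,np.uint8)
            for B in [box(v,(-.035,.035),(-.06,.06),(0,.066)),box(v,(-.013,.013),(-.072,-.06),(.037,.063))]:
                h=cv2.convexHull(np.float32([proj(f,X) for X in B]));cv2.fillConvexPoly(k,np.int32(np.round(h*16)),1,shift=4)
            k=k>0;e+=1-(k&m).sum()/(k|m).sum()
        return e
    S=np.array([v0]+[np.array(v0)+d for d in np.diag([.012,.012,.1])])
    r=minimize(cost,v0,method="Nelder-Mead",options=dict(initial_simplex=S,xatol=1e-4,fatol=1e-4));return r.x,r.fun/len(views)
E
python3 - <<'E'
from fit import *
np.set_printoptions(precision=4,suppress=True)
V=[]
for c in ["top","side","wrist"]:
    f=grab_frame(c);print(c,"rail",np.round(rail(f),4))
    for n in ["fence","end_plate","bench","pointer","lens_carriage","dock"]:
        for d in pinpoint(c,n)[:2]:print(n,round(d["p"],2),np.round(d["location"],1),ray(f,d["location"],.014 if n[0]=='l' else 0)[:2])
    r=regions_of(c,"lamp_house")
    if r: V.append((f,np.array(r[0]["pixels"])));x,e=lampfit(V[-1:],[.538,.255,.22]);print("lamp",x,e,r[0]["bbox"])
print("all",lampfit(V,[.538,.255,.22]))
E
```

```text
top rail [668.       0.0509   0.5942   0.014 ]
fence 0.72 [172.5 187. ] [0.6178 0.2156]
end_plate 0.95 [215.  201.5] [0.5854 0.1255]
bench 0.88 [275.7 197.2] [ 0.5929 -0.0014]
bench 0.32 [271.5 197.3] [0.5928 0.0073]
pointer 0.43 [318.9 178.7] [ 0.6314 -0.0927]
lens_carriage 0.97 [274.4 195.9] [0.5927 0.0011]
lens_carriage 0.93 [340.2 289.2] [ 0.4023 -0.1272]
lamp [0.5394 0.2533 0.2361] 0.5793056501021103 [107.6, 196.2, 188.2, 251.2]
side rail [895.       0.0502   0.5949   0.0141]
fence 0.66 [296.2 133. ] [0.6237 0.2055]
bench 0.9 [291.9 214.4] [ 0.5915 -0.002 ]
pointer 0.56 [327.4 258.8] [ 0.6357 -0.0979]
lens_carriage 0.56 [167.1 286.6] [ 0.3944 -0.1331]
lamp [0.5378 0.254  0.2222] 0.05276203966005666 [220.3, 75.7, 280.2, 141.4]
wrist rail [1631.        0.0497    0.5942    0.014 ]
fence 0.57 [278.2  60.5] [0.6138 0.2067]
end_plate 0.55 [331.4  81.9] [0.5891 0.1257]
pointer 0.83 [485.3  57.7] [ 0.6343 -0.0962]
lens_carriage 0.97 [478.2 216.5] [ 0.3972 -0.1327]
lens_carriage 0.94 [420.5  82.5] [ 0.5934 -0.0015]
lamp [0.5371 0.2517 0.2576] 0.033816425120772986 [190.6, 75.0, 298.2, 148.8]
all (array([0.5372, 0.252 , 0.2423]), np.float64(0.2296703894573118))
```

```bash
python3 -m inch '.5 .2 5.2 -6 0 0 0; .5 .2 5.2 -12 0 0 0; .5 .2 5.2 -18 0 0 0; .5 .2 5.2 -24 0 0 0; .5 .2 5.2 -28 0 0 0; .5 .2 5.2 -30.5 0 0 0;.5 .2 5.2 -31.4 0 0 0;.5 .2 5.2 -31.4 0 0 0;.5 .2 5.2 -31.4 0 0 0;.5 .2 5.2 -31.4 0 0 0'
python3 - <<'E'
from h import *
f=grab_frame("side");save(f,"s2.png")
E
```

```text
t: 5.3
eef_pos: [0.4505, 0.2514, 0.0137]
ee_rot: [-3.14, 0.002, -1.516]
force: [0.2, -0.6, -0.4]
width: 0.044
```

View pics/s2.png

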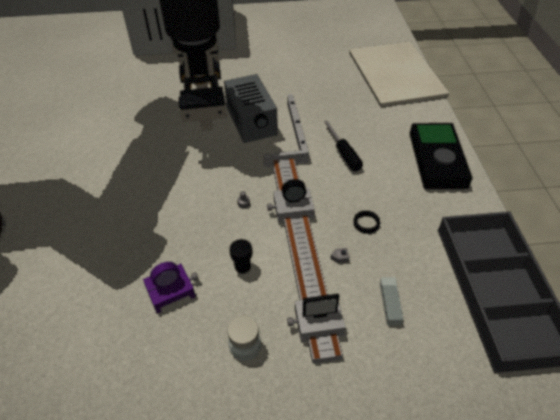

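The hand (200,90) is down on the robot's side of the lamp (250,105), clear of everything, so I can start pushing towards the fence.

```bash
python3 -m inch '.5 .6 .03 0 0 0 0;.5 1.2 .06 0 0 0 0;.5 1.8 .09 0 0 0 0;.5 2.4 .12 0 0 0 0;.5 3 .15 0 0 0 0;.5 3.6 .18 0 0 0 0;.5 4.2 .21 0 0 0 0;.5 4.7 .24 0 0 0 0;.5 5.2 .26 0 0 0 0;.5 5.7 .29 0 0 0 0;.5 6.2 .31 0 0 0 0;.5 6.7 .34 0 0 0 0'
python3 - <<'E'
from fit import *
V=[]
for c in ["side","wrist"]:
    f=grab_frame(c)
    r=regions_of(c,"lamp_house")
    if r: V.append((f,np.array(r[0]["pixels"])));print(c,lampfit(V[-1:],[.56,.25,.1]),r[0]["bbox"])
E
```

```text
t: 6.85
eef_pos: [0.5166, 0.2539, 0.0135]
ee_rot: [3.141, 0.0, -1.516]
force: [-7.2, 0.4, 4.5]
width: 0.0441
side (array([ 0.56516558,  0.2491483 , -0.02186897]), np.float64(0.30586370839936605)) [239.7, 74.5, 286.0, 141.3]
wrist (array([0.56326754, 0.24815739, 0.05292436]), np.float64(0.16777858613377084)) [121.3, 100.2, 490.3, 274.7]
```

```bash
python3 -m inch '.5 .5 .03 0 0 0 0;.5 1 .05 0 0 0 0;.5 1.3 .06 0 0 0 0;.5 1.5 .08 0 0 0 0;.5 1.6 .08 0 0 0 0'; python3 -m inch '.5 .2 .01 0 0 0 0;.5 .3 .01 0 0 0 0';python3 -m inch '.5 .2 .01 0 0 0 0'
```

```text
t: 7.68
eef_pos: [0.5325, 0.2545, 0.0134]
ee_rot: [3.141, 0.0, -1.516]
force: [-7.4, 0.9, 3.8]
width: 0.0442
t: 7.92
eef_pos: [0.5348, 0.2544, 0.0134]
ee_rot: [3.14, -0.0, -1.517]
force: [-6.7, 0.8, 4.9]
width: 0.0438
t: 8.05
eef_pos: [0.5357, 0.2543, 0.0134]
ee_rot: [3.139, -0.0, -1.517]
force: [-14.3, 4.3, 9.5]
width: 0.044
```

```bash
python3 -m inch '.5 .1 0 0 0 0 0;.5 .1 0 0 0 0 0'
```

```text
t: 8.3
eef_pos: [0.5356, 0.2543, 0.0135]
ee_rot: [3.137, -0.001, -1.517]
force: [-9.7, 1.4, 4.0]
width: 0.0436
```

```bash
python3 -m inch '.5 -1 0 0 0 0 0;.5 -3 0 0 0 0 0;.1 -4 0 4 0 0 0;.1 -4 1 10 0 0 -10;.1 -2 3 12 0 0 -20;.1 0 5 12 0 0 -30;.1 2 7 12 0 0 -40;.1 3 9 12 0 0 -50;.1 4 10 12 0 0 -60;.1 4 10 12 0 0 -70;.1 4 10 12 0 0 -80;.1 4 10 12 0 0 -90'
python3 - <<'E'
from fit import *
print(ray(grab_frame("side"),(235,46),0))
V=[]
for c in ["top","side","wrist"]:
    f=grab_frame(c)
    save(f,c+"3.png")
    r=regions_of(c,"lamp_house")
    if r: V.append((f,np.array(r[0]["pixels"])));print(c,lampfit(V[-1:],[.58,.25,.05]),r[0]["bbox"])
E
```

```text
t: 9.8
eef_pos: [0.5758, 0.3545, 0.1335]
ee_rot: [3.137, 0.0, -3.093]
force: [-0.7, -0.3, 0.4]
width: 0.009
[0.5173897  0.53792552 0.        ]
top (array([0.58223108, 0.24955135, 0.02379515]), np.float64(0.05574912891986061)) [114.9, 176.9, 188.7, 224.1]
side (array([0.58167482, 0.25317225, 0.00746205]), np.float64(0.06382978723404253)) [251.7, 75.9, 298.1, 139.4]
wrist (array([0.66139175, 0.13690857, 0.95283105]), np.float64(0.890625)) [219.4, 0.5, 226.8, 142.5]
```

View pics/wrist3.png

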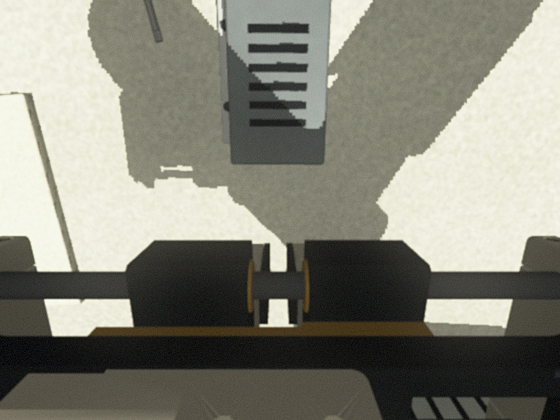

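```bash
python3 -m inch '.1 0 0 -4 0 0 0;.1 0 0 -8 0 0 0;.1 0 0 -10.5 0 0 0;.1 0 0 -12 0 0 0;.1 0 0 -12 0 0 0;.1 .03 -.6 -12 0 0 0;.1 .06 -1.2 -12 0 0 0;.1 .09 -1.8 -12 0 0 0;.1 .12 -2.4 -12 0 0 0;.1 .15 -3 -12 0 0 0;.1 .18 -3.6 -12 0 0 0;.1 .21 -4.2 -12 0 0 0'; python3 -m inch '.1 .03 -.6 0 0 0 0;.1 .06 -1.2 0 0 0 0;.1 .09 -1.8 0 0 0 0;.1 .12 -2.4 0 0 0 0;.1 .15 -3 0 0 0 0;.1 .18 -3.6 0 0 0 0;.1 .2 -4 0 0 0 0;.1 .22 -4.4 0 0 0 0;.1 .24 -4.8 0 0 0 0'
python3 - <<'E'
from fit import *
for c in ["top","side"]:
    f=grab_frame(c)
    r=regions_of(c,"lamp_house")
    if r: print(c,lampfit([(f,np.array(r[0]["pixels"]))],[.583,.19,.05]),r[0]["bbox"])
E
```

```text
t: 11.65
eef_pos: [0.5779, 0.313, 0.0137]
ee_rot: [3.136, 0.001, -3.085]
force: [-2.1, 5.3, -0.7]
width: 0.0088
t: 12.78
eef_pos: [0.5803, 0.2649, 0.0137]
ee_rot: [3.136, 0.001, -3.085]
force: [-1.8, 4.5, -0.3]
width: 0.0085
top (array([0.58445294, 0.18883642, 0.03610821]), np.float64(0.17902542372881358)) [142.6, 176.0, 214.9, 222.0]
side (array([0.58447597, 0.2010703 , 0.044047  ]), np.float64(0.13331000699790063)) [250.8, 91.0, 301.8, 152.9]
```

```bash
python3 -m inch '.1 .02 -.3 0 0 0 0;.1 .03 -.6 0 0 0 0'; python3 -m inch '.1 0 -.1 0 0 0 0;.1 .01 -.2 0 0 0 0';python3 -m inch '.1 0 -.1 0 0 0 0;.1 .01 -.2 0 0 0 0'
```

```text
t: 13.22
eef_pos: [0.5807, 0.2588, 0.0137]
ee_rot: [3.136, 0.0, -3.085]
force: [-1.9, 5.0, 0.5]
width: 0.0087
t: 13.48
eef_pos: [0.581, 0.2577, 0.0139]
ee_rot: [3.135, 0.001, -3.085]
force: [-3.0, 9.4, 0.8]
width: 0.009
t: 13.72
eef_pos: [0.5812, 0.2578, 0.0141]
ee_rot: [3.132, 0.003, -3.085]
force: [-6.2, 14.6, 0.3]
width: 0.0089
```

```bash
python3 -m inch '.1 0 1 0 0 0 0;.1 0 3 0 0 0 0;.1 0 3 6 0 0 0;.1 0 3 11 0 0 0;.1 0 1 16 0 0 0;.1 0 0 20 0 0 0;.1 0 0 20 0 0 0;.1 0 0 20 0 0 0'
python3 - <<'E'
from fit import *
for c in ["top","side","wrist"]:
    f=grab_frame(c); 
    if c=="wrist":
        save(f,"w4.png");print(rail(f))
        for n in ["pointer","lens_carriage","end_plate","fence"]:
          for d in pinpoint(c,n)[:2]:print(n,round(d["p"],2),np.round(d["location"],1),ray(f,d["location"],.014 if n[0]=='l' else 0)[:2])
    r=regions_of(c,"lamp_house")
    if r: print(c,lampfit([(f,np.array(r[0]["pixels"]))],[.583,.19,.05]),r[0]["bbox"])
E
```

```text
t: 14.72
eef_pos: [0.5809, 0.258, 0.2137]
ee_rot: [3.132, 0.002, -3.085]
force: [-0.7, -0.6, -0.8]
width: 0.0089
top (array([0.583, 0.19 , 0.05 ]), np.float64(1.0)) [285.8, 134.7, 301.1, 151.3]
side (array([0.58541733, 0.20471405, 0.03204538]), np.float64(0.15939479239971854)) [252.8, 93.5, 302.4, 152.0]
(642, np.float64(0.053103207872887324), np.float64(0.5945311049709091), np.float64(0.014302723755569199))
fence 0.92 [246.4 143.7] [0.62108393 0.20784273]
wrist (array([0.58545728, 0.18598721, 0.05783668]), np.float64(0.025960752248569086)) [238.7, 50.8, 314.0, 189.9]
```

View pics/w4.png

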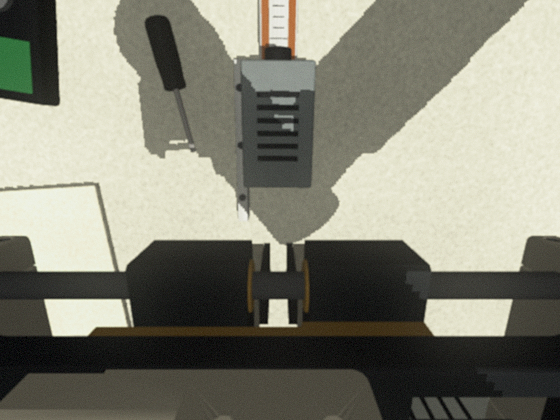

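The lamp (280,125) sits against the fence at its left and under the end plate at (280,58), and the fit gives (0.5855, 0.186) against the dock at (0.585, 0.186). I'll press it once more, lightly, against the fence with two fingers.

```bash
python3 -m inch '.5 -2 -1 0 0 0 10;.5 -4 -2 0 0 0 20;.5 -6 -4 0 0 0 30;.5 -8.6 -7 0 0 0 40;.5 -8.6 -7 0 0 0 50;.5 -8.6 -7 0 0 0 60;.5 -8.6 -7 -3 0 0 70;.5 -8.6 -7 -9 0 0 80;.5 -8.6 -7 -14 0 0 89.6;.5 -8.6 -7 -18 0 0 89.6;.5 -8.6 -7 -20 0 0 89.6;.5 -8.6 -7 -20 0 0 89.6';python3 -m inch '.5 .6 .03 0 0 0 0;.5 1.2 .06 0 0 0 0;.5 1.8 .09 0 0 0 0;.5 2.4 .12 0 0 0 0;.5 3 .15 0 0 0 0;.5 3.6 .18 0 0 0 0;.5 3.8 .19 0 0 0 0'
```

```text
t: 16.73
eef_pos: [0.4943, 0.187, 0.0124]
ee_rot: [3.13, 0.0, -1.521]
force: [-0.5, 0.1, 0.8]
width: 0.0438
t: 17.6
eef_pos: [0.5327, 0.1889, 0.0123]
ee_rot: [3.13, 0.0, -1.521]
force: [-0.9, 0.0, -0.5]
width: 0.0439
```

```bash
python3 -m inch '.5 .2 0 0 0 0 0;.5 .2 0 0 0 0 0'
```

```text
t: 17.85
eef_pos: [0.5347, 0.1889, 0.0122]
ee_rot: [3.13, -0.0, -1.521]
force: [0.5, -1.0, 0.3]
width: 0.0441
```

```bash
python3 -m inch '.5 .2 0 0 0 0 0;.5 .2 0 0 0 0 0';python3 -m inch '.5 .15 0 0 0 0 0;.5 .15 0 0 0 0 0'
```

```text
t: 18.1
eef_pos: [0.5368, 0.1889, 0.0123]
ee_rot: [3.13, 0.0, -1.521]
force: [-0.4, -0.2, -0.2]
width: 0.044
t: 18.35
eef_pos: [0.5384, 0.1889, 0.0123]
ee_rot: [3.13, 0.0, -1.521]
force: [-0.1, 1.1, -0.2]
width: 0.0437
```

```bash
python3 -m inch '.5 .1 0 0 0 0 0;.5 .1 0 0 0 0 0';python3 -m inch '.5 .1 0 0 0 0 0;.5 .1 0 0 0 0 0'
```

```text
t: 18.6
eef_pos: [0.5386, 0.1889, 0.0122]
ee_rot: [3.128, -0.0, -1.521]
force: [-4.2, 0.7, 3.3]
width: 0.0439
t: 18.85
eef_pos: [0.5386, 0.1888, 0.0122]
ee_rot: [3.127, -0.0, -1.521]
force: [-7.4, 2.5, 5.1]
width: 0.0437
```

```bash
python3 -m inch '.5 .2 0 0 0 0 0;.5 .2 0 0 0 0 0'; python3 -m inch '.5 -2 0 0 0 0 0;.3 -4 0 0 0 0 0;0 -5 0 5 0 0 -10;0 -5 -3 10 0 0 -20;0 -5 -7 15 0 0 -30;0 -5 -12 18 0 0 -40;0 -4 -15 18 0 0 -50;0 -2 -15 18 0 0 -60;0 0 -15 18 0 0 -70;0 2 -15 18 0 0 -80;0 4.5 -15 18 0 0 -90;0 4.5 -15 18 0 0 -90'
python3 - <<'E'
from fit import *
for c in ["top","side","wrist"]:
    f=grab_frame(c); 
    if c=="wrist":
        save(f,"w5.png");print(rail(f),-np.array(f["R"]).T@np.array(f["t"]))
    for n in ["pointer","lens_carriage","screen_carriage","end_plate","bench"]:
          for d in pinpoint(c,n)[:2]:print(c,n,round(d["p"],2),np.round(d["location"],1),ray(f,d["location"],.014 if n[-1]=='e' and n[0]!='e' else 0)[:2])
    r=regions_of(c,"lamp_house")
    if r: print(c,lampfit([(f,np.array(r[0]["pixels"]))],[.583,.19,.05]),r[0]["bbox"])
E
```

```text
t: 19.1
eef_pos: [0.5385, 0.1887, 0.0122]
ee_rot: [3.124, -0.001, -1.521]
force: [-12.1, 4.4, 7.6]
width: 0.0441
t: 20.6
eef_pos: [0.5846, 0.0386, 0.1916]
ee_rot: [3.124, -0.001, -3.094]
force: [-0.3, 0.1, -0.2]
width: 0.0006
top pointer 0.42 [320.9 175.7] [ 0.63783731 -0.09704481]
top lens_carriage 0.93 [341.4 289. ] [ 0.40265431 -0.12960351]
top lens_carriage 0.58 [273.4 196.7] [0.59104442 0.0031315 ]
top screen_carriage 0.71 [374.1 189. ] [ 0.6044294  -0.20415235]
top end_plate 0.6 [214.9 198.9] [0.59097847 0.12581492]
top bench 0.95 [277.6 199.3] [ 0.58836502 -0.00534847]
top (array([0.58536111, 0.18653726, 0.0259206 ]), np.float64(0.03387438249823571)) [145.3, 174.6, 221.8, 222.2]
side pointer 0.46 [329.2 259. ] [ 0.63843378 -0.09852064]
side lens_carriage 0.85 [167.6 286.5] [ 0.39509506 -0.13301751]
side lens_carriage 0.67 [292.9 207.5] [0.59336511 0.00076695]
side screen_carriage 0.73 [319.4 316.6] [ 0.6065432  -0.20361979]
side end_plate 0.7 [281.  162.1] [0.58608692 0.12646289]
side bench 0.98 [294.  218.5] [ 0.59398004 -0.01124733]
side (array([0.58530259, 0.20054534, 0.05656077]), np.float64(0.2700069589422408)) [253.5, 94.2, 303.1, 154.1]
(2301, np.float64(0.05065660579696762), np.float64(0.5940547019822353), np.float64(0.014175547091127012)) [ 0.58716584 -0.03670613  0.35026802]
wrist pointer 0.77 [232.8  57.4] [ 0.63701949 -0.09916046]
wrist lens_carriage 0.84 [270.6 164.2] [0.59222579 0.00899343]
wrist lens_carriage 0.75 [476.2  28.9] [ 0.39499105 -0.1343307 ]
wrist end_plate 0.57 [270.6 257.7] [0.58733204 0.12929272]
wrist bench 0.78 [267.6 150.3] [ 0.59654777 -0.00477739]
wrist (array([0.5768065 , 0.19794683, 0.14762068]), np.float64(0.9950033760972316)) [271.6, 266.7, 283.4, 329.1]
```

View pics/w5.png

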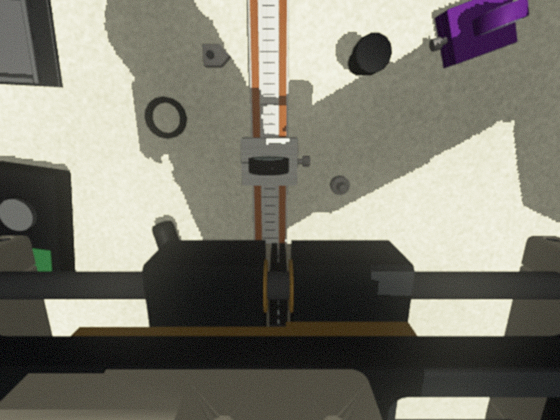

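The wrist view shows the lens carriage (deck 242–298, 138–187; ring 269,165), the pointer tip at (231,56) and the purple look-alike at (480,30), which I'll leave alone. I'm going down behind the white carriage, over the rail.

```bash
python3 -m inch '0 .7 2.1 -2 -1 0 0;0 .7 2.1 -6 -1 0 0;0 .7 2.1 -10 -1 0 0;0 .7 2.1 -14 -1 0 0;0 .7 2.1 -16.3 -1 0 0;0 .7 2.1 -17.2 -1 0 0;0 .7 2.1 -17.2 -1 0 0;0 .7 2.1 -17.2 -1 0 0'
python3 - <<'E'
from fit import *
f=grab_frame("side");p=np.array(f["pixels"])[80:360,180:420]
cv2.imwrite("pics/s6.png",cv2.resize(p,None,fx=2.1,fy=2.1,interpolation=cv2.INTER_CUBIC)[:,:,::-1])
E
```

```text
t: 22.65
eef_pos: [0.5913, 0.06, 0.0214]
ee_rot: [3.141, -0.0, -3.092]
force: [-1.2, -0.3, 0.5]
width: 0.0003
```

View pics/s6.png

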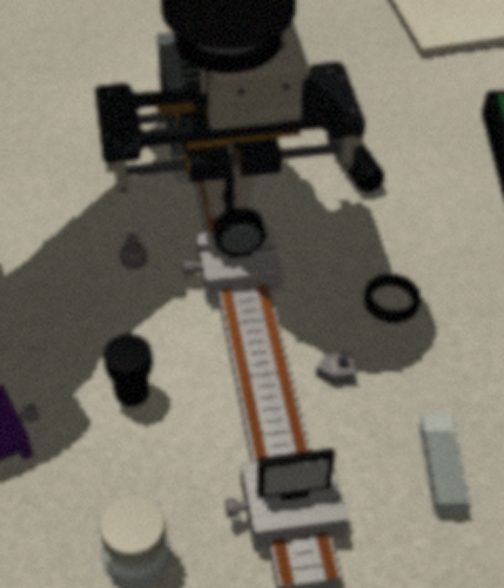

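The fingers are down behind the carriage (ring at 240,232 in the crop), clear of the lamp and thumbscrew. I'll push along the rail now.

```bash
python3 -m inch '0 0 0 -.2 0 0 0;0 .03 -.6 -.2 0 0 0;0 .06 -1.2 -.2 0 0 0;0 .09 -1.8 -.2 0 0 0;0 .12 -2.4 -.2 0 0 0;0 .15 -3 -.2 0 0 0;0 .18 -3.6 -.2 0 0 0;0 .21 -4.2 -.2 0 0 0;0 .24 -4.8 -.2 0 0 0;0 .27 -5.4 -.2 0 0 0;0 .3 -6 -.2 0 0 0'; python3 -m inch '0 .03 -.6 0 0 0 0;0 .06 -1.2 0 0 0 0;0 .09 -1.8 0 0 0 0;0 .12 -2.4 0 0 0 0;0 .15 -3 0 0 0 0;0 .18 -3.6 0 0 0 0;0 .2 -4.1 0 0 0 0;0 .22 -4.4 0 0 0 0;0 .22 -4.5 0 0 0 0'
python3 - <<'E'
from fit import *
for c in ["top","side","wrist"]:
    f=grab_frame(c); 
    if c=="wrist": save(f,"w7.png")
    for n in ["pointer","lens_carriage","screen_carriage"]:
          for d in pinpoint(c,n)[:2]:print(c,n,round(d["p"],2),np.round(d["location"],1),ray(f,d["location"],.014 if n[-1]=='e' else 0)[:2])
E
```

```text
t: 24.08
eef_pos: [0.5943, -0.0004, 0.0194]
ee_rot: [3.141, 0.0, -3.092]
force: [-0.3, 3.0, 1.2]
width: 0.0003
t: 25.2
eef_pos: [0.5966, -0.0455, 0.0195]
ee_rot: [3.141, 0.0, -3.092]
force: [0.3, 2.9, 1.6]
width: 0.0006
top lens_carriage 0.76 [313.5 193.3] [ 0.59707768 -0.07944285]
top lens_carriage 0.75 [340.9 290.2] [ 0.40032859 -0.1285311 ]
top screen_carriage 0.73 [375.3 188.3] [ 0.60587075 -0.20668613]
side pointer 0.56 [326.9 259.7] [ 0.63469522 -0.09946983]
side lens_carriage 0.78 [170.1 285.7] [ 0.39864511 -0.13200634]
side lens_carriage 0.64 [304.2 249.3] [ 0.60072893 -0.08648707]
side screen_carriage 0.83 [321.5 321.4] [ 0.60829709 -0.21121908]
side screen_carriage 0.43 [245.1 266.6] [ 0.50877954 -0.10945663]
wrist pointer 0.66 [210.6 156.8] [ 0.63808196 -0.09959723]
wrist lens_carriage 0.69 [279.  192.7] [ 0.59720077 -0.08313659]
```

```bash
python3 -m inch '0 .02 -.5 0 0 0 0;0 .05 -1 0 0 0 0;0 .06 -1.2 0 0 0 0;0 .06 -1.2 0 0 0 0'
python3 -m inch '0 0 .5 0 0 0 0;0 0 2 0 0 0 0;0 0 2.5 4 0 0 0;0 0 2.5 10 0 0 0;0 0 2.5 13 0 0 0;0 0 2.5 13 0 0 0;0 0 2.5 13 0 0 0'
python3 - <<'E'
from fit import *
f=grab_frame("wrist");np.savez("f8.npz",**f);print(-np.array(f["R"]).T@np.array(f["t"]))
for n in ["pointer","lens_carriage"]:
  for d in pinpoint("wrist",n)[:2]:print(n,round(d["p"],2),np.round(d["location"],1),ray(f,d["location"],.014 if n[-1]=='e' else 0)[:2])
a=[np.round(proj(f,X)) for X in [(.599,-.094,.028),(.635,-.0985,.012)]];print(a)
p=np.array(f["pixels"])[90:240,190:340]
cv2.imwrite("pics/w8.png",cv2.resize(p,None,fx=4,fy=4,interpolation=cv2.INTER_CUBIC)[:,:,::-1])
E
```

```text
t: 26.3
eef_pos: [0.597, -0.0578, 0.0194]
ee_rot: [3.141, -0.0, -3.092]
force: [0.5, -0.6, -0.3]
width: 0.0003
t: 27.18
eef_pos: [0.5965, -0.0321, 0.1489]
ee_rot: [3.141, -0.001, -3.092]
force: [-0.6, 0.4, -0.6]
width: 0.0004
[ 0.60010953 -0.10489236  0.30813701]
pointer 0.82 [241.  130.5] [ 0.6356884  -0.09991703]
lens_carriage 0.93 [499.2 106. ] [ 0.39592341 -0.13398548]
lens_carriage 0.83 [277.3 139.2] [ 0.59948765 -0.09387552]
[array([278., 140.]), array([240., 132.])]
```

View pics/w8.png

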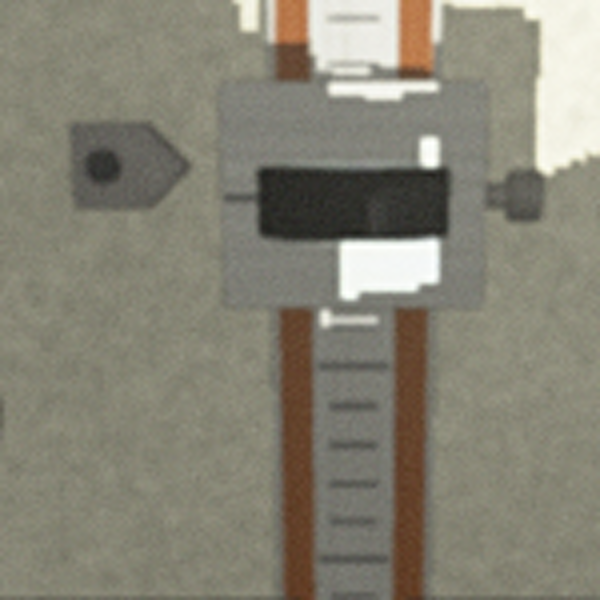

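The crop shows the carriage's mark at (241,197) and the pointer tip at (188,166), so it still needs to go a few mm further.

```bash
python3 - <<'E'
from h import *
f=dict(np.load("f8.npz"));u=np.array([-np.sin(.0502),np.cos(.0502)])
P=lambda c,r,z:ray(f,(190+(c+.5)/4-.5,90+(r+.5)/4-.5),z)[:2]
tip=P(188,166,.012)@u
print("tip",tip,"mark",P(241,197,.028)@u,"edges",P(350,80,.028)@u,P(350,307,.028)@u)
print("tip pts",[P(150,r,.012)@u for r in (123,210)])
E
```

```text
tip -0.1312405819761502 mark -0.1246568447452164 edges -0.14977003990407395 -0.09984357216965847
tip pts [np.float64(-0.14102207835872027), np.float64(-0.12104630168832081)]
```

```bash
python3 -m inch '0 0 0 -5 0 0 0;0 0 0 -10 0 0 0;0 0 0 -12.9 0 0 0;0 0 0 -12.9 0 0 0;0 .05 -.8 -12.9 0 0 0;0 .08 -1.6 -12.9 0 0 0;0 .1 -2.2 -12.9 0 0 0;0 .1 -2.6 -12.9 0 0 0;0 .12 -2.9 -12.9 0 0 0;0 .12 -3.1 -12.9 0 0 0;0 .12 -3.1 -12.9 0 0 0'
```

```text
t: 28.7
eef_pos: [0.5977, -0.0637, 0.0193]
ee_rot: [3.141, -0.002, -3.092]
force: [0.9, 0.8, 0.3]
width: 0.0007
```

Another 0.5 mm to go; then I'll retreat and look again.

```bash
python3 -m inch '0 0 -.05 0 0 0 0;0 0 -.05 0 0 0 0'
python3 -m inch '0 0 .5 0 0 0 0;0 0 2 0 0 0 0;0 0 3 4 0 0 0;0 0 3 10 0 0 0;0 0 3 13 0 0 0;0 0 3 13 0 0 0;0 0 3 13 0 0 0'
python3 - <<'E'
from fit import *
f=grab_frame("wrist");np.savez("f9.npz",**f)
p=np.array(f["pixels"])[90:240,190:340]
cv2.imwrite("pics/w9.png",cv2.resize(p,None,fx=4,fy=4,interpolation=cv2.INTER_CUBIC)[:,:,::-1])
E
```

```text
t: 28.95
eef_pos: [0.5977, -0.0641, 0.0192]
ee_rot: [3.141, -0.002, -3.092]
force: [-0.1, 1.7, 0.3]
width: 0.0003
t: 29.82
eef_pos: [0.5971, -0.0335, 0.1487]
ee_rot: [3.141, -0.003, -3.092]
force: [-0.4, -0.4, -0.8]
width: 0.0004
```

View pics/w9.png

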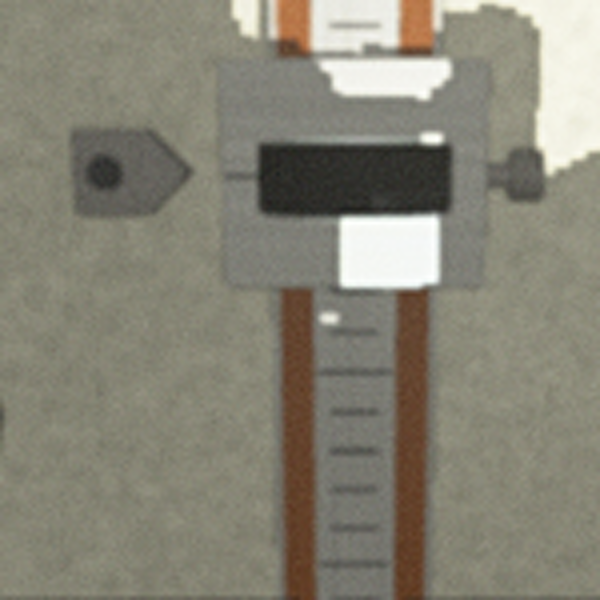

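The mark (241,175) is now almost level with the tip (190,172). I'll put numbers on that and move the hand clear.

```bash
python3 - <<'E'
from h import *
f=dict(np.load("f9.npz"));u=np.array([-np.sin(.0502),np.cos(.0502)])
P=lambda c,r,z:ray(f,(190+(c+.5)/4-.5,90+(r+.5)/4-.5),z)[:2]
print("tip",P(190,172,.012)@u,"mark",P(241,175,.028)@u,"edges",P(350,59,.028)@u,P(350,287,.028)@u,"ptr sides",[P(130,r,.012)@u for r in (129,216)])
E
python3 -m inch '0 0 3 6 0 0 0;0 -4 10 10 0 0 0;0 -10 16 14 0 0 0;0 -16 22 16 0 0 0;0 -16 28 16 0 0 0;0 -16 34 16 0 0 0;0 -16 34 16 0 0 0;0 -16 34 16 0 0 0;0 -16 34 16 0 0 0'
python3 - <<'E'
from fit import *
for c in ["top","side"]:
    f=grab_frame(c);save(f,c+"10.png");print(rail(f))
    for n in "pointer lens_carriage screen_carriage eyepiece glass_block spare_ring thumbscrew lens_jar screwdriver".split():
        for d in pinpoint(c,n)[:2]:print(c,n,round(d["p"],2),np.round(ray(f,d["location"],.014 if n[-8:]=='carriage' else 0)[:2],3))
    r=regions_of(c,"lamp_house")
    for q in r[:2]: print(c,lampfit([(f,np.array(q["pixels"]))],[.585,.187,.05]),q["bbox"])
E
```

```text
tip -0.13133589266507556 mark -0.13094724675314615 edges -0.155607880455554 -0.10594063617575633 ptr sides [np.float64(-0.14112971099182695), np.float64(-0.12112395826351989)]
t: 31.0
eef_pos: [0.4364, 0.3063, 0.3068]
ee_rot: [-3.14, -0.006, -3.091]
force: [-0.8, -0.2, -0.4]
width: 0.0005
(680, np.float64(0.05064869816292849), np.float64(0.594239887272175), np.float64(0.013955635973597672))
top pointer 0.55 [ 0.635 -0.094]
top lens_carriage 0.63 [ 0.599 -0.104]
top lens_carriage 0.56 [ 0.398 -0.131]
top screen_carriage 0.79 [ 0.605 -0.207]
top eyepiece 0.57 [ 0.502 -0.098]
top glass_block 0.77 [ 0.715 -0.184]
top glass_block 0.48 [0.579 0.123]
top spare_ring 0.76 [ 0.713 -0.04 ]
top thumbscrew 0.57 [ 0.504 -0.225]
top thumbscrew 0.44 [0.517 0.032]
top lens_jar 0.74 [ 0.501 -0.101]
top lens_jar 0.68 [ 0.506 -0.228]
top (array([0.58548998, 0.18657625, 0.05546183]), np.float64(0.04016913319238902)) [145.2, 175.3, 222.7, 222.2]
top (array([0.585, 0.187, 0.05 ]), np.float64(1.0)) [256.7, 228.1, 263.8, 241.0]
(916, np.float64(0.05039101522577864), np.float64(0.5948636963978434), np.float64(0.014115422228358567))
side pointer 0.62 [ 0.633 -0.1  ]
side pointer 0.5 [0.51  0.034]
side lens_carriage 0.95 [ 0.392 -0.14 ]
side lens_carriage 0.58 [ 0.599 -0.104]
side screen_carriage 0.68 [ 0.609 -0.203]
side eyepiece 0.97 [ 0.508 -0.091]
side eyepiece 0.21 [0.51  0.033]
side glass_block 0.74 [ 0.718 -0.185]
side spare_ring 0.92 [ 0.705 -0.031]
side spare_ring 0.43 [ 0.505 -0.101]
side thumbscrew 0.53 [0.516 0.031]
side lens_jar 0.94 [ 0.502 -0.232]
side screwdriver 0.91 [0.706 0.151]
side (array([0.5851398 , 0.20747655, 0.04689604]), np.float64(0.15847187831623633)) [253.9, 94.7, 303.0, 153.2]
```

View pics/top10.png

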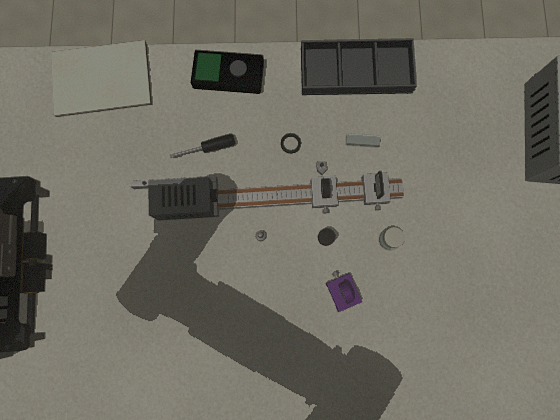

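The top view shows the lamp (183,197) in its corner, the lens carriage (323,190) level with the pointer (321,167), and the bystanders unmoved. The side-camera lamp fit disagrees (y 0.207, poor overlap), so I'll use the last picture to check it, with the ideal dock outline drawn in.

```bash
python3 - <<'E'
from fit import *
f=grab_frame("side");p=np.array(f["pixels"]).copy()
a,b=(220,70);S=6
q=cv2.resize(p[b:b+100,a:a+110],None,fx=S,fy=S,interpolation=cv2.INTER_CUBIC)
B=box((.5849,.1862,.0503),(-.035,.035),(-.06,.06),(0,.066))
for i in range(8):
    for j in (1,2,4):
        if not i&j:
            P=[tuple(int(round((v-o+.5)*S)) for v,o in zip(proj(f,B[k]),(a,b))) for k in (i,i|j)]
            cv2.line(q,*P,(255,0,0),1)
q=cv2.convertScaleAbs(q,alpha=1.5);cv2.imwrite("pics/s11.png",q[:,:,::-1])
E
```

```text
(no output)
```

View pics/s11.png

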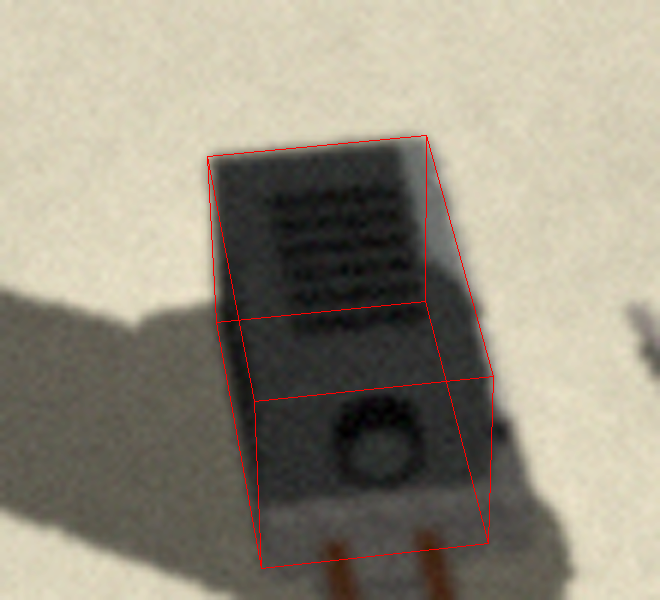

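The dock outline matches the lamp's edges to within about 1 px. The end plate (260–490, 490–565) hides the foot of the lamp, which explains the biased side fit. Everything checks out, so I'm handing in.

```bash
python3 -c "
from station import arm,telemetry
s=telemetry.get_state();print(s['t'],s['force']);arm.job_done()"
```

```text
32.15 [-0.13389323  0.36782126  0.16680363]
the job is handed in; nothing more can be done
```

I handed the job in at 32 s: the lamp house is against both the fence and the end plate, and the lens carriage's middle is level with the pointer tip. Both were only pushed, lamp house first, with at most about 15 N read on the wrist. The hand finished well clear of everything.

- **Lamp house:** the top-camera fit gives (0.5855, 0.1866) against a dock at about (0.585, 0.186). It stopped dead when pressed against each stop, and a second light press against the fence did not move it.
- **Lens carriage:** the close wrist view puts its mark and deck middle about 0.4–0.6 mm from the pointer tip along the rail.
- **Left alone:** the screen carriage, the purple look-alike and the bystanders look unmoved in the last top picture.
- **Check that disagreed:** the side-camera lamp fit read y = 0.207, with poor overlap. The end plate hides part of the lamp in that view, and the dock outline drawn on the same picture matched the visible edges to about 1 px, so I went with that.

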